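# Test the RCD of the bench power distributor

## Task

Do the safety test of the residual-current device on the power distributor before the grinder is used: with the fingertips press its small test button gently until its lever trips, let go of the button, then push the tripped lever back over to on and withdraw. Leave the circuit-breaker levers and the loose things on the bench alone; nothing needs gripping or lifting.

Things in the scene. Friction and masses are not known exactly. Their poses are not given: they have to be found in the camera images.
- distributor: Power distributor, a heavy dark box 170 (x) x 270 (y) x 80 mm high that stands fast. Origin: centre of its underside; +x points away from the robot. On its flat top, at x = -0.030, three white 72 mm wide groups of switchgear sit along y, in any order, at y = 0.072, 0, -0.072; their faces are 45 mm deep (x) and 85 mm above the bench. Behind them four shut sockets, up to 11 mm above the top.
- rcd: The residual-current device: the one-piece white device 72 mm wide with ONE lever 18 mm wide in its left half and a small square test button in its front right corner. Origin: its middle, 80 mm above the bench; its face is at z = +0.005 in its frame; x points away from the robot, y to the left, turned with the distributor.
- rcd_test_top (a point): Middle of the top of the test button, a light-grey 10 x 11 mm key standing 6 mm above the white face when released. In the RCD's frame at (-0.010, -0.018, 0.011). It moves with the button.
- rcd_test (a joint): Travel of the test button, straight down: 0 = released, 0.005 m = fully down. Sprung back up. It trips the device at about 4 mm; this takes about 7 N.
- rcd_lever_tip (a point): Middle of the free end of the RCD's lever, a dark blade 18 mm wide (y), 7 to 9 mm thick, whose tip is 23 mm from its axis; the axis runs along y at (0, 0.016, -0.001) in the RCD's frame. On: the tip is at x = +0.010; tripped: at x = -0.010; both 20 mm above the axis (15 mm above the white face).
- rcd_lever (a joint): Angle of the RCD's lever: 0 = on (leaning away from the robot), 0.9 rad = tripped, off (leaning towards the robot), 0.45 = upright. An over-centre spring snaps it to the nearer end; pushing it over at the tip takes about 2 N.
- single_breakers: Group of four single-pole circuit breakers, 72 mm wide together, each with a dark lever 9 mm wide, 19 mm from axis to tip (13 mm above the face). Origin: its middle, 80 mm above the bench. Leave alone.
- double_breakers: Group of two double-pole circuit breakers, 72 mm wide together, each with a dark lever 20 mm wide, 19 mm from axis to tip, in its middle, and no test button. Origin: its middle, 80 mm above the bench. Leave alone.
- single_1 (a joint): Breaker lever: at y = +27 mm in its group, 9 mm wide. Value: 0 = on (leaning away from the robot, 0.45 rad past upright), 0.9 rad = off. Stiff, stays where it is put; starts on at 0 and must stay there.
- single_2 (a joint): Breaker lever: at y = +9 mm in its group, 9 mm wide. Value: 0 = on (leaning away from the robot, 0.45 rad past upright), 0.9 rad = off. Stiff, stays where it is put; starts on at 0 and must stay there.
- single_3 (a joint): Breaker lever: at y = -9 mm in its group, 9 mm wide. Value: 0 = on (leaning away from the robot, 0.45 rad past upright), 0.9 rad = off. Stiff, stays where it is put; starts on at 0 and must stay there.
- single_4 (a joint): Breaker lever: at y = -27 mm in its group, 9 mm wide. Value: 0 = on (leaning away from the robot, 0.45 rad past upright), 0.9 rad = off. Stiff, stays where it is put; starts on at 0 and must stay there.
- double_1 (a joint): Breaker lever: at y = +18 mm in its group, 20 mm wide. Value: 0 = on (leaning away from the robot, 0.45 rad past upright), 0.9 rad = off. Stiff, stays where it is put; starts on at 0 and must stay there.
- double_2 (a joint): Breaker lever: at y = -18 mm in its group, 20 mm wide. Value: 0 = on (leaning away from the robot, 0.45 rad past upright), 0.9 rad = off. Stiff, stays where it is put; starts on at 0 and must stay there.
- plug: Loose red industrial plug, 61 x 113 x 70 mm, lying left of the distributor. Origin: centre of its underside. Bystander.
- pencil: Loose flat red pencil, 13 x 173 x 8 mm, lying in front of the distributor. Origin: centre of its underside. Bystander.
- sanding_block: Loose brown sanding block, 65 x 110 x 23 mm, lying behind the distributor. Origin: centre of the underside. Bystander.
- tape_measure: Loose yellow tape measure, 38 x 78 x 67 mm, standing right of the distributor. Origin: centre of its underside. Bystander.
- nut: Loose steel nut, 24 x 27 x 13 mm, lying right of the distributor. Origin: centre of its underside. Bystander.
- wood_block: Loose wooden block, 45 x 70 x 45 mm, behind the distributor. Origin: centre of its underside. Bystander.

How it is judged:
By the outcome, as a careful person would: the job done as asked, in the order asked, and still so for the second after the job is handed in, with the robot touching nothing.
It also fails if it takes over 42 s, if anything falls off the work surface, if the arm or the gripper's body presses on something with over 40 N, if the wrist force passes 120 N, or if a joint passes its speed limit or range.

## Robot

A 6-joint arm with a two-finger parallel gripper is mounted at the origin on a cart in front of the work surface, level with it; the furniture and walls round the work are solid. World frame = base frame: x ahead of the robot, y to its left, z up, the work surface at z = 0. Lengths are in m, angles in rad, forces in N, time in s.
With the tool pointing down it reaches from about 0.425 to 1.125 m from the base axis. Payload 14.9 kg.
Tool frame: the origin (TCP) lies at the very end of the fingers, on their centre line; the grasp point (between the pads) lies r.hold_point_z behind it (r.hold_point_z is the distance from the TCP to the grasp point, in m); z points along the fingers, y is the line along which they close (so a half turn about z gives the same grasp; the last joint's range is limited). The gripper opens to 91 mm and grips with 3 to 60 N. Pads are 32 mm wide; open, the fingers measure 118 mm over their backs; the gripper's body (76 mm by 178 mm) begins 60 mm behind the grasp point.
Start: joints at [-1.294, 0.379, 1.734, -0, 1.028, -0.033], TCP at [0.213, -0.667, 0.214] pointing down, gripper open.
Joint ranges: [-2.77, 2.77], [-0.74, 2.19], [0, 2.66], [-1.06, 4.2], [0.31, 2.87], [-3.08, 3.08]. Speed limits (rad/s): [1.89, 1.89, 2.39, 3.14, 3.14, 3.14].

## Interface

Orientations are given as a 3x3 rotation matrix whose columns are the frame's x, y, z axes.
In Python, from rig import r, cams, sensors gives the robot as it stands (r), with the cameras (cams) and the readings (sensors).
- The arm moves only by the shell command python3 drive.py 'ROWS' [FORCE]. ROWS is rows parted by semicolons, their numbers by spaces, 1 to 10 of them, each of 7 numbers: dx, dy, dz in m, then a rotation vector rx, ry, rz in rad, then the finger opening in m; each row shifts and turns the commanded pose from where the row before left it, along the tool's axes as they then stand; what a row does not reach is not made up. A row lasts 1/8 s, in which the tool goes at most 0.0625 m and 0.188 rad, less where a joint would pass 70% of its speed; a pose out of reach is approached as far as the arm can. The fingers move at their own pace and stop on an object; FORCE is the grip in N (left out, the last holds). Time passes only in rows, so rows that do not move let the fingers close. It prints the time, the measured TCP pose, the force, the opening and the grip force at its end.
- sensors.get_state(): the state, without advancing time (a new reading comes with each control period).
- cams.snapshot(name): name is "scene" or "top" or "wrist"; returns a dict with "frame" (480x640x3 uint8, red, green, blue), "intrinsics" (3x3 intrinsics, pixels), "k1" (the pictures are not rectified: a ray, as slopes to the right and down, at radius r is drawn at 1 + k1 r^2 times it, then the intrinsics apply), "xyz" and "attitude" of the camera in the world. Camera axes: x right, y up, looking along -z (the intrinsics and any distortion apply to the point x, -y, -z); pixel columns grow to the right and rows downward; lengths in m; the calibration is good to about 2 mm. A picture is of the moment at which its call begins. There is no depth.
- r.close_job(): hands the job in; it is judged then, once.
The state is a dict: "time": time; "qpos": joint angles; "dq": joint speeds; "joint_torque": joint torques, N m; "ee_pos": TCP position; "eef_rot": TCP orientation; "force": force on the tool from outside, world axes, zero at the start; "ft_torque": the same for the moment, N m; "finger_gap": finger opening in m; "grasp_force": force on a finger pad.
Only numpy, scipy, OpenCV 4.12 (cv2) and the standard library are available. Lean on these libraries where they do the work, as an engineer would, in place of code of your own. Each camera call takes 0.05 s, during which the arm holds its last target. There are 200 camera calls.

## Working session

There is one attempt and no reset: what is moved stays moved. The work goes in short steps, Python scripts to look and compute and a shell command to move; the robot and the scene stay as the last step left them, time stands still between calls to the robot, and variables do not carry over. Pictures are saved under pics/ and viewed, at most 10 in all, crops included, and the job is handed in when it is done.

```bash
ls; mkdir -p pics; python3 - <<'E'
from rig import r, cams, sensors
import cv2
s=sensors.get_state(); print(s['time'],s['ee_pos'],s['eef_rot'],s['finger_gap'],r.hold_point_z)
for n in ['scene','top']:
    d=cams.snapshot(n); print(n,d['intrinsics'],d['k1'],d['xyz'],d['attitude'])
    cv2.imwrite(f'pics/{n}0.png',d['frame'][:,:,::-1])
E
```

```text
drive.py
pics
rig.py
0.0 [ 0.21329805 -0.66631084  0.21329231] [[ 9.52374561e-01  3.04930458e-01 -3.32671237e-04]
 [ 3.04930640e-01 -9.52374020e-01  1.01536884e-03]
 [-7.21055581e-06 -1.06845311e-03 -9.99999429e-01]] 0.091164204156869 0.0188
scene [[436.95223059   0.         318.53340813]
 [  0.         436.95223059 241.73200151]
 [  0.           0.           1.        ]] -0.0026347061486530258 [0.26581313 0.2575113  0.67450506] [[-0.85151913  0.36739521 -0.3740801 ]
 [-0.52432275 -0.59789352  0.60630768]
 [-0.00090553  0.7124213   0.70175144]]
top [[438.53679399   0.         324.57270121]
 [  0.         438.53679399 236.96929227]
 [  0.           0.           1.        ]] 0.009463988396278648 [ 0.456187   -0.25394418  0.93438292] [[-0.01765923  0.98864349 -0.14923875]
 [-0.99955207 -0.01384926  0.02653022]
 [ 0.02416208  0.1496404   0.98844522]]
```

View pics/top0.png

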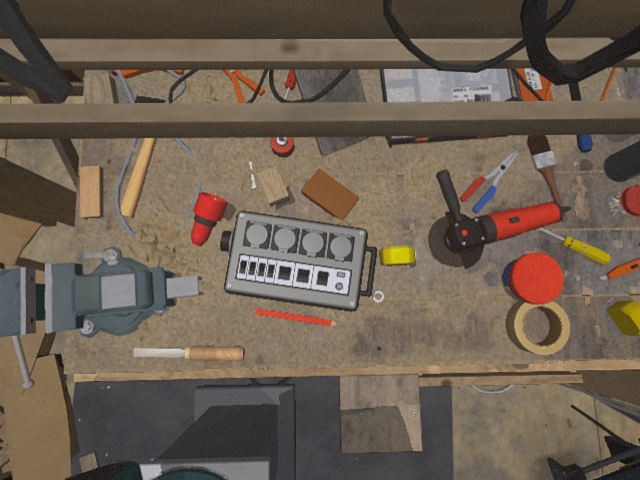

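View pics/scene0.png

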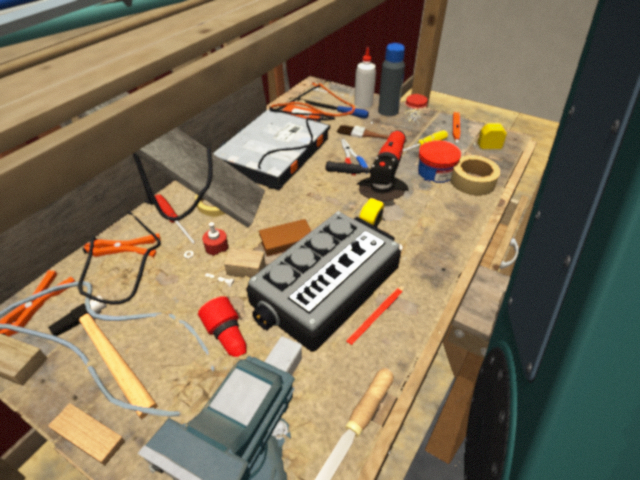

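The top view shows the distributor with its white strip spanning about (240,255) to (346,290). From left to right it holds four singles, two doubles at (285,272) and (303,275), then the RCD at the right with its lever at (322,278) and test button near (339,286). Next I measure the strip.

```bash
cat > h.py <<'E'
import numpy as np, cv2
from rig import r, cams, sensors
def ray(d,uv):
    K=np.array(d['intrinsics']); a=np.array([(uv[0]-K[0,2])/K[0,0],(uv[1]-K[1,2])/K[1,1]]); s=a.copy()
    for _ in range(10): s=a/(1+d['k1']*(s@s))
    v=np.array(d['attitude'])@np.array([s[0],-s[1],-1]); return np.array(d['xyz']),v/np.linalg.norm(v)
def plane(d,uv,z):
    c,v=ray(d,uv); return c+v*(z-c[2])/v[2]
def tri(d1,u1,d2,u2):
    a,v=ray(d1,u1); b,w=ray(d2,u2); t=np.linalg.lstsq(np.c_[v,-w],b-a,rcond=None)[0]
    p,q=a+t[0]*v,b+t[1]*w; return (p+q)/2,np.linalg.norm(p-q)
def proj(d,p):
    q=np.array(d['attitude']).T@(np.array(p)-d['xyz']); s=np.array([q[0],-q[1]])/-q[2]
    s=s*(1+d['k1']*(s@s)); K=d['intrinsics']; return np.array([K[0][0]*s[0]+K[0][2],K[1][1]*s[1]+K[1][2]])
def white(d,box,thr=190):
    f=d['frame'].astype(int); m=((f.min(2)>thr)&(f.max(2)-f.min(2)<30)).astype(np.uint8)
    x0,y0,x1,y1=box; k=np.zeros_like(m); k[y0:y1,x0:x1]=m[y0:y1,x0:x1]
    k=cv2.morphologyEx(k,cv2.MORPH_CLOSE,np.ones((3,3)))
    c=max(cv2.findContours(k,cv2.RETR_EXTERNAL,cv2.CHAIN_APPROX_NONE)[0],key=cv2.contourArea)
    return c[:,0]
E
python3 - <<'E'
from h import *
D={n:cams.snapshot(n) for n in ['top','scene']}
for n,b in [('top',(230,245,355,300)),('scene',(280,220,395,320))]:
    d=D[n]; c=white(d,b,170); print(n,cv2.contourArea(c),cv2.boundingRect(c))
    P=np.array([plane(d,u,0.085) for u in c])[:,:2]
    q=cv2.minAreaRect((P*1000).astype(np.float32)); print(q); print(cv2.boxPoints(q).round(1).tolist())
    x,y,w,h=cv2.boundingRect(c); print([proj(d,[*(p/1000),.085]).round(1).tolist() for p in cv2.boxPoints(q)])
a=D['top']['frame'][235:310,225:360,::-1]; b=D['scene']['frame'][215:325,280:400,::-1]
a=cv2.resize(a,(780,433),interpolation=3); cv2.imwrite('pics/a1.png',a)
E
```

```text
top 2226.5 (237, 256, 113, 38)
((512.987060546875, -215.06698608398438), (214.06968688964844, 42.914794921875), 80.69408416748047)
[[474.5, -317.20001220703125], [516.9000244140625, -324.20001220703125], [551.5, -112.9000015258789], [509.1000061035156, -106.0]]
[[346.6, 293.2], [349.6, 271.1], [240.4, 255.0], [236.5, 276.9]]
scene 2152.5 (290, 231, 94, 80)
((514.15283203125, -216.80722045898438), (220.4156494140625, 48.4967041015625), 80.6750717163086)
[[472.3999938964844, -321.6000061035156], [520.2000122070312, -329.5], [555.9000244140625, -112.0], [508.1000061035156, -104.0999984741211]]
[[385.1, 240.6], [364.9, 229.4], [287.6, 295.9], [308.8, 311.0]]
```

View pics/a1.png

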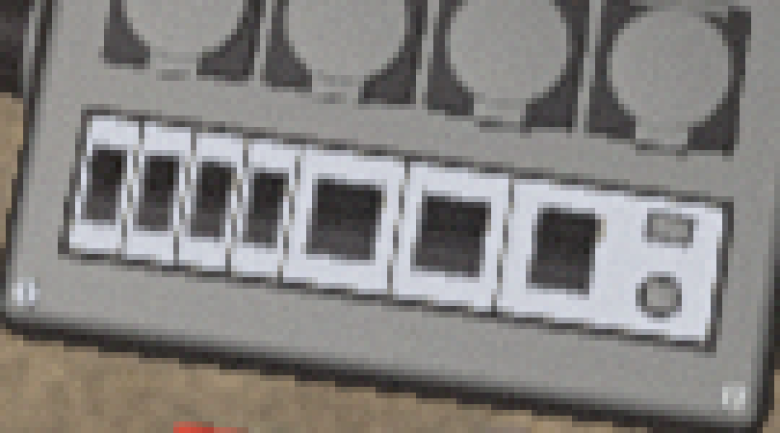

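The crop shows the RCD at the right end. Its lever is at (565,250) in the crop, with a roundish key at the front right (659,297) and a flat rectangle behind it at (670,228). Both views agree on a yaw of about -0.162 and a centre near (0.5135,-0.216). I'll close the fingers, approach and look with the wrist camera.

```bash
python3 drive.py '0.0445 -0.0338 -0.0046 0 0 0 0;0.0445 -0.0338 -0.0046 0 0 0 0;0.0445 -0.0338 -0.0046 0 0 0 0;0.0445 -0.0338 -0.0046 0 0 0 0;0.0445 -0.0338 -0.0046 0 0 0 0;0.0445 -0.0338 -0.0046 0 0 0 0;0.0445 -0.0338 -0.0046 0 0 0 0;0.0445 -0.0338 -0.0046 0 0 0 0' 10; python3 drive.py '0 0 0 0 0 0.157 0;0 0 0 0 0 0.157 0;0 0 0 0 0 0.158 0;0 0 0 0 0 0 0;0 0 0 0 0 0 0'; python3 - <<'E'
from h import *
s=sensors.get_state(); print(s['time'],s['ee_pos'],s['eef_rot'],s['finger_gap'],s['force'])
d=cams.snapshot('wrist'); print(d['xyz'],d['attitude'],d['intrinsics'][0][0]); cv2.imwrite('pics/w1.png',d['frame'][:,:,::-1])
np.save('w1.npy',d,allow_pickle=True)
E
```

```text
time: 1.2
ee_pos: [0.4708, -0.299, 0.251]
eef_rot: [[0.952, 0.305, 0.0], [0.305, -0.952, -0.0], [0.0, 0.0, -1.0]]
force: [0.2, -0.5, 0.4]
finger_gap: 0.0141
grasp_force: 0.0
time: 1.82
ee_pos: [0.47, -0.3006, 0.2507]
eef_rot: [[0.987, -0.158, -0.0], [-0.158, -0.987, 0.0], [-0.0, -0.0, -1.0]]
force: [-0.3, -0.1, 0.0]
finger_gap: 0.0006
grasp_force: 0.0
1.825 [ 0.46996468 -0.30063696  0.25070754] [[ 9.87432585e-01 -1.58040771e-01 -6.56831330e-05]
 [-1.58040769e-01 -9.87432587e-01  3.01983057e-05]
 [-6.96302294e-05 -1.94381782e-05 -9.99999997e-01]] 0.0005767058123946768 [-3.24158716e-01 -8.07058208e-02  2.34459961e-04]
[ 0.54209626 -0.31106097  0.42061849] [[-1.56508180e-01  9.54061132e-01  2.55484924e-01]
 [-9.87676662e-01 -1.51170384e-01 -4.05256353e-02]
 [-4.21794499e-05 -2.58679090e-01  9.65963315e-01]] 344.2236615372858
```

View pics/w1.png

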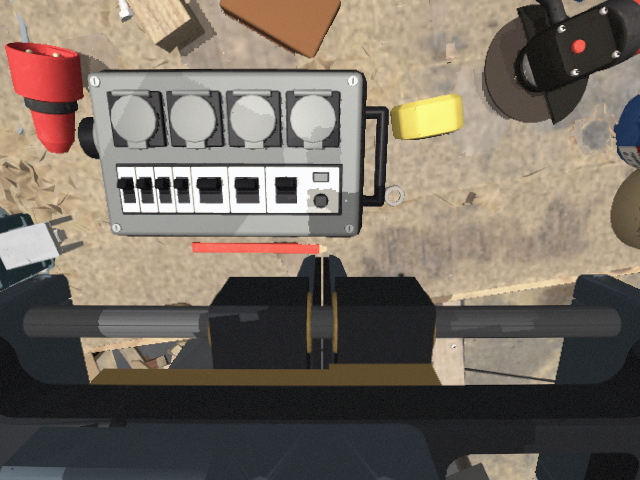

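The wrist view shows the white strip at (117–342, 165–215), with the RCD at the right end. Its lever is at (286,185), the dark rectangle at (320,177) and the button around (320,199). I'll move lower for a second, closer view.

```bash
python3 drive.py '0 0 0.05 0 0 0 0;0 0 0.05 0 0 0 0;0 0 0 0 0 0 0'; python3 - <<'E'
from h import *
d1=np.load('w1.npy',allow_pickle=True).item(); d2=cams.snapshot('wrist'); np.save('w2.npy',d2,allow_pickle=True)
print(sensors.get_state()['ee_pos'])
for d,R in ((d1,(105,155,350,225)),(d2,(0,100,420,300))):
    c=white(d,R,170); print(cv2.contourArea(c),cv2.boundingRect(c))
    P=np.array([plane(d,u,0.085) for u in c])[:,:2]
    q=cv2.minAreaRect((P*1000).astype(np.float32)); print(q)
a=cv2.resize(d1['frame'][155:225,260:350],(540,420),interpolation=cv2.INTER_CUBIC)
f=d2['frame']; p=proj(d2,[.502,-.287,.09]).astype(int); print(p)
b=f[max(p[1]-70,0):p[1]+70,p[0]-90:p[0]+90]; b=cv2.resize(b,None,fx=4,fy=4); print(p[0]-90,max(p[1]-70,0))
cv2.imwrite('pics/w2c.png',b[:,:,::-1]); 
E
```

```text
time: 2.25
ee_pos: [0.4682, -0.2994, 0.148]
eef_rot: [[0.987, -0.16, -0.005], [-0.16, -0.987, 0.004], [-0.006, -0.003, -1.0]]
force: [-0.5, 0.1, 0.8]
finger_gap: 0.0002
grasp_force: 0.0
[ 0.46952579 -0.3003438   0.150399  ]
9343.0 (117, 167, 222, 46)
((513.8671264648438, -214.45782470703125), (213.89291381835938, 44.06714630126953), 80.88383483886719)
16411.5 (18, 169, 330, 68)
((515.1345825195312, -209.47695922851562), (224.51434326171875, 46.83537292480469), 80.041748046875)
[297 207]
207 137
```

View pics/w2c.png

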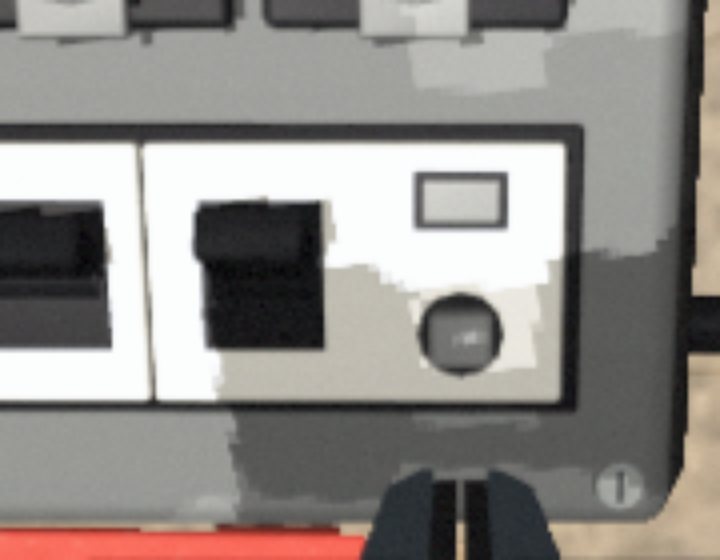

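The close view shows the RCD face with its corners at crop (142,142), (565,142), (563,403) and (155,403). The lever is on, at crop (258,230). The test key in its ring is at crop (460,335), and a flat window, not a key, is at (461,200). I'll cast rays from these.

```bash
python3 - <<'E'
from h import *
d1,d2=[np.load(f'w{i}.npy',allow_pickle=True).item() for i in(1,2)]
def dark(d,p,n):
    x,y=p; g=d['frame'][y-n:y+n+1,x-n:x+n+1].max(2); m=(g<130).astype(np.uint8)
    k,l,st,c=cv2.connectedComponentsWithStats(m); i=1+np.argmax(st[1:,4]); return c[i]+[x-n,y-n],st[i,4]
b1,a1=dark(d1,(320,200),8); b2,a2=dark(d2,(322,221),12); print('btn px',b1,a1,b2,a2)
print('tri',tri(d1,b1,d2,b2)); print(plane(d1,b1,.09),plane(d2,b2,.09))
C=np.array([[142,142],[565,142],[563,403],[155,403]])/4+[207,137]
Q=[plane(d2,u,.085) for u in C]; print(np.round(Q,4)); print([np.linalg.norm(Q[i]-Q[(i+1)%4]).round(4) for i in range(4)])
m=np.mean(Q,0); print('rcd centre',m)
u=Q[1]-Q[0]; print('yaw',np.arctan2(u[0],u[1]), (Q[2]-Q[3])[:2])
# corner triangulation of the RCD far right from top and wrist
T=cams.snapshot('top'); S=cams.snapshot('scene')
print('rcd right corners tri top/w2', tri(T,[225+727/5.78,235+203/5.78],d2,C[1]), tri(T,[225+712/5.78,235+340/5.78],d2,C[2]))
s=sensors.get_state(); print(s['time'],s['ee_pos'],s['force'],s['eef_rot'])
E
```

```text
btn px [320.43103448 200.3045977 ] 174 [321.45597484 220.02201258] 318
tri (array([ 0.48893325, -0.30140855,  0.0807259 ]), np.float64(6.717848045415467e-06))
[ 0.49038331 -0.30167515  0.09      ] [ 0.49097689 -0.30176309  0.09      ]
[[ 0.5303 -0.2547  0.085 ]
 [ 0.5191 -0.3244  0.085 ]
 [ 0.4744 -0.3178  0.085 ]
 [ 0.4857 -0.2471  0.085 ]]
[np.float64(0.0706), np.float64(0.0452), np.float64(0.0716), np.float64(0.0452)]
rcd centre [ 0.50237055 -0.28595591  0.085     ]
yaw -2.9822158705144908 [-0.01128916 -0.07069541]
rcd right corners tri top/w2 (array([ 0.51887292, -0.32543425,  0.08450563]), np.float64(0.00211576639390071)) (array([ 0.47342962, -0.31912916,  0.08237978]), np.float64(0.002616137867533743))
2.4 [ 0.47099887 -0.30132473  0.15270961] [-0.19554733  0.65251426 -0.16738561] [[ 9.86984218e-01 -1.60807429e-01  1.76752361e-03]
 [-1.60805466e-01 -9.86985388e-01 -1.20227091e-03]
 [ 1.93785407e-03  9.02394956e-04 -9.99997715e-01]]
```

Sizes and heights agree: 71.6 x 45.2 mm, with corners at z = 0.082 to 0.085. I take the button at about (0.490,-0.302,0.091). Next I go above it.

```bash
python3 drive.py '0.0195 -0.0018 0 0 0 0 0;0 0 0.025 0 0 0 0;0 0 0.025 0 0 0 0;0 0 0 0 0 0 0;0 0 0 0 0 0 0;0 0 0 0 0 0 0'; python3 - <<'E'
from h import *
d=cams.snapshot('wrist'); p=proj(d,[.495,-.29,.09]).astype(int); print(p-[90,70])
cv2.imwrite('pics/w3.png',cv2.resize(d['frame'][p[1]-70:p[1]+70,p[0]-90:p[0]+90],None,fx=4,fy=4)[:,:,::-1])
E
```

```text
time: 3.15
ee_pos: [0.4905, -0.3025, 0.1021]
eef_rot: [[0.987, -0.161, 0.002], [-0.161, -0.987, -0.001], [0.002, 0.001, -1.0]]
force: [0.3, 0.6, -1.0]
finger_gap: 0.0006
grasp_force: 0.0
[210 203]
```

View pics/w3.png

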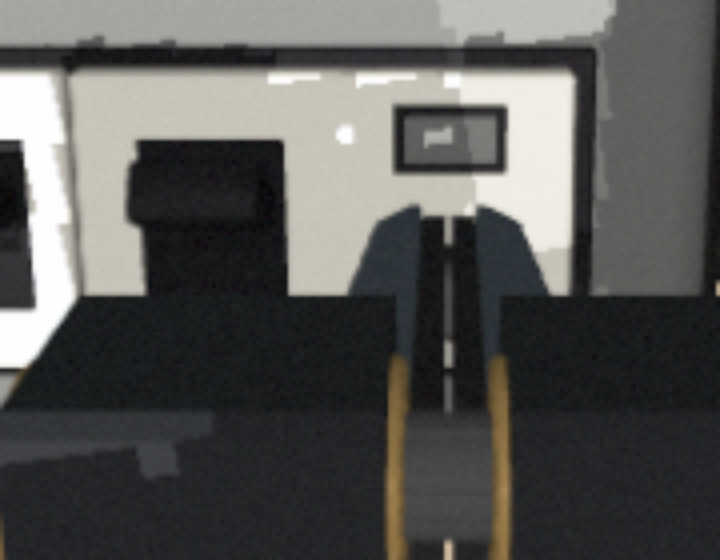

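The fingertips at crop (448,215) cover the button column, right of the lever at (205,210) and well clear of it. I press in small steps.

```bash
python3 drive.py '0 0 0.005 0 0 0 0;0 0 0.003 0 0 0 0;0 0 0 0 0 0 0;0 0 0 0 0 0 0'; python3 drive.py '0 0 0.001 0 0 0 0;0 0 0.001 0 0 0 0;0 0 0 0 0 0 0;0 0 0 0 0 0 0'
```

```text
time: 3.7
ee_pos: [0.4895, -0.302, 0.0927]
eef_rot: [[0.987, -0.162, -0.0], [-0.162, -0.987, 0.0], [-0.0, -0.0, -1.0]]
force: [0.4, 0.7, 0.3]
finger_gap: 0.0004
grasp_force: 0.0
time: 4.2
ee_pos: [0.4896, -0.3021, 0.0909]
eef_rot: [[0.987, -0.162, 0.0], [-0.162, -0.987, -0.0], [0.0, 0.0, -1.0]]
force: [0.1, 0.4, 2.3]
finger_gap: 0.0008
grasp_force: 1.1
```

Contact at z = 0.091, with 2.3 N.

```bash
python3 drive.py '0 0 0.001 0 0 0 0;0 0 0.001 0 0 0 0;0 0 0 0 0 0 0'; python3 drive.py '0 0 0.001 0 0 0 0;0 0 0 0 0 0 0'; python3 drive.py '0 0 0.0005 0 0 0 0;0 0 0 0 0 0 0'; python3 - <<'E'
from h import *
d=cams.snapshot('wrist'); p=proj(d,[.495,-.29,.09]).astype(int); print(p-[90,70])
cv2.imwrite('pics/w4.png',cv2.resize(d['frame'][p[1]-70:p[1]+70,p[0]-90:p[0]+90],None,fx=4,fy=4)[:,:,::-1])
E
```

```text
time: 4.58
ee_pos: [0.4896, -0.3021, 0.0889]
eef_rot: [[0.987, -0.161, 0.0], [-0.161, -0.987, -0.0], [0.0, 0.0, -1.0]]
force: [-1.6, 0.9, 5.4]
finger_gap: 0.0007
grasp_force: 2.7
time: 4.82
ee_pos: [0.4896, -0.3021, 0.0878]
eef_rot: [[0.987, -0.161, 0.0], [-0.161, -0.987, -0.0], [0.0, 0.0, -1.0]]
force: [0.2, -0.3, 4.5]
finger_gap: 0.0009
grasp_force: 1.8
time: 5.08
ee_pos: [0.4896, -0.302, 0.0873]
eef_rot: [[0.987, -0.161, 0.0], [-0.161, -0.987, -0.0], [0.0, 0.0, -1.0]]
force: [0.4, 0.1, 3.7]
finger_gap: 0.0004
grasp_force: 1.7
[209 212]
```

View pics/w4.png

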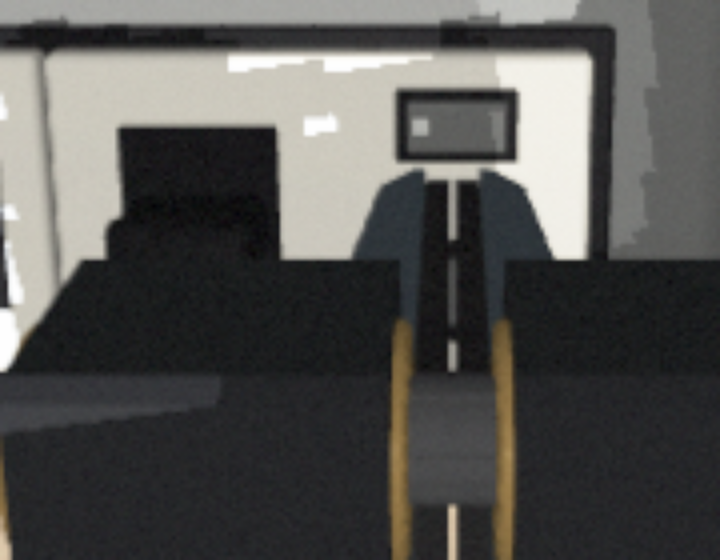

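The lever now lies towards the robot (tip band moved to about (190,240)), and the force dropped, so it has tripped. I let go, rise and move in front of the lever while staying above it.

```bash
python3 drive.py '0 0 -0.010 0 0 0 0;0 0 -0.020 0 0 0 0;0 0 0 0 0 0 0;-0.027 0 0 0 0 0 0;0 -0.033 0 0 0 0 0;0 0 0 0 0 0 0;0 0 0 0 0 0 0'; python3 - <<'E'
from h import *
d=cams.snapshot('wrist'); p=proj(d,[.495,-.28,.09]).astype(int); print(p-[90,70])
cv2.imwrite('pics/w5.png',cv2.resize(d['frame'][p[1]-70:p[1]+70,p[0]-90:p[0]+90],None,fx=4,fy=4)[:,:,::-1])
E
```

```text
time: 6.0
ee_pos: [0.4684, -0.2653, 0.1174]
eef_rot: [[0.987, -0.161, 0.0], [-0.161, -0.987, -0.0], [0.0, 0.0, -1.0]]
force: [0.4, -0.0, -1.1]
finger_gap: 0.0004
grasp_force: 0.0
[250 152]
```

View pics/w5.png

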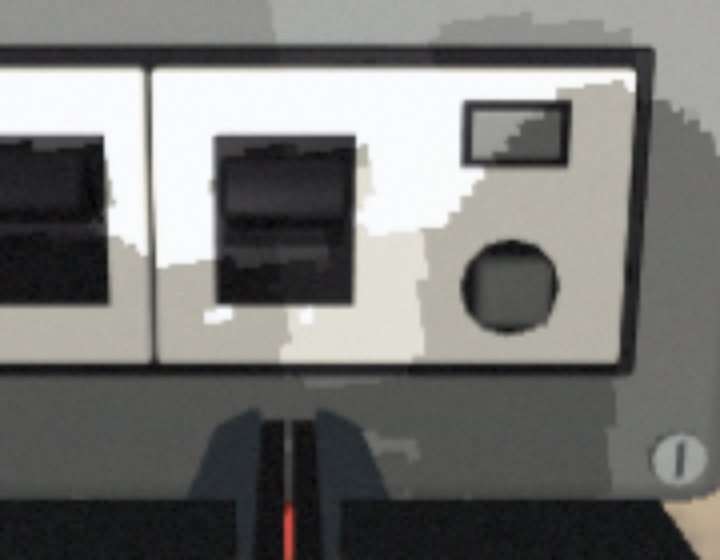

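The lever reads ambiguously here, so I'll project the expected tips for on and tripped into this view before acting.

```bash
python3 - <<'E'
from h import *
d=cams.snapshot('wrist'); s=sensors.get_state(); print(s['time'],s['ee_pos'])
X=np.array([.987,-.161,0]);Y=np.array([.161,.987,0]);O=np.array([.502,-.2865,.080])
W=lambda x,y,z:O+x*X+y*Y+[0,0,z]
for n,x in(('on',.010),('trip',-.010)):
    print(n,[((proj(d,W(x+e,.016+k,.019))-[250,152])*4).round().tolist() for k in(.009,-.009) for e in (-.004,.004)])
for nm,y in (('double_2',.054),):
    print(nm,[((proj(d,W(.0083,y+k,.018))-[250,152])*4).round().tolist() for k in(.01,-.01)])
print('button top',(proj(d,W(-.010,-.018,.011))-[250,152])*4,'face corners',[((proj(d,W(a,b,.005))-[250,152])*4).round().tolist() for a,b in((.0225,.036),(.0225,-.036),(-.0225,-.036),(-.0225,.036))])
g=d['frame'][152:292,250:430].astype(int).max(2); print('lever column profile',[(int(i*4),int(g[i,66:76].mean())) for i in range(28,85,2)])
d2=np.load('w2.npy',allow_pickle=True).item(); print('w2 on/trip rows',[((proj(d2,W(x,.016,.019))-[207,137])*4).round().tolist() for x in(.01,-.01)])
f=cv2.convertScaleAbs(d['frame'][170:240,250:400],alpha=2.5,beta=20); cv2.imwrite('pics/w6.png',cv2.resize(f,None,fx=5,fy=5,interpolation=2)[:,:,::-1])
E
```

```text
6.1 [ 0.46842785 -0.26561523  0.11734015]
on [[224.0, 196.0], [223.0, 138.0], [354.0, 197.0], [355.0, 138.0]]
trip [[225.0, 337.0], [225.0, 282.0], [352.0, 337.0], [353.0, 282.0]]
double_2 [[-58.0, 179.0], [86.0, 179.0]]
button top [520.80106517 296.52365589] face corners [[151.0, 68.0], [648.0, 69.0], [628.0, 367.0], [158.0, 367.0]]
lever column profile [(112, 251), (120, 251), (128, 248), (136, 60), (144, 26), (152, 33), (160, 34), (168, 37), (176, 39), (184, 45), (192, 45), (200, 38), (208, 21), (216, 18), (224, 29), (232, 39), (240, 34), (248, 61), (256, 59), (264, 31), (272, 29), (280, 31), (288, 31), (296, 26), (304, 112), (312, 208), (320, 200), (328, 196), (336, 196)]
w2 on/trip rows [[252.0, 231.0], [256.0, 353.0]]
```

View pics/w6.png

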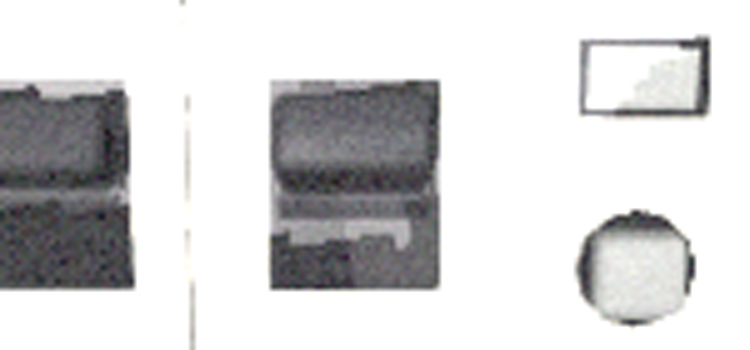

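From the projections the lever now reads as on: the predicted on band is rows 138–197, and the lit band sits at 160–205, just like double_2. The face where a tripped tip would lie is bright. I'll check the pressed picture (w4) numerically to see whether it had really tripped.

```bash
python3 - <<'E'
from h import *
d=cams.snapshot('wrist'); s=sensors.get_state()
X=np.array([.987,-.161,0]);Y=np.array([.161,.987,0]);O=np.array([.502,-.2865,.080])
W=lambda x,y,z:O+x*X+y*Y+[0,0,z]
off=np.array(d['xyz'])-s['ee_pos']
for nm,tcp,o in(('w3',[.4897,-.302,.1015],[210,203]),('w4',[.4896,-.302,.0873],[209,212])):
    e=dict(d); e['xyz']=np.array(tcp)+off
    q=lambda *a:((proj(e,W(*a))-o)*4).round().tolist()
    print(nm,'slot rear',q(.014,.016,.005),'axis',q(0,.016,-.001))
    for a in(0,.225,.45,.675,.9):
        t=.45-a; print('  ang',a,'tip',q(.023*np.sin(t),.025,-.001+.023*np.cos(t)))
    im=cv2.imread(f'pics/{nm}.png').max(2); print([(y,int(im[y,170:230].mean())) for y in range(110,300,8)])
    print('left edge',[(y,int(np.argmax(im[y,70:]<90)+70)) for y in range(140,260,12)])
E
```

```text
w3 slot rear [217.0, 128.0] axis [227.0, 210.0]
  ang 0 tip [131.0, 187.0]
  ang 0.225 tip [130.0, 226.0]
  ang 0.45 tip [132.0, 265.0]
  ang 0.675 tip [135.0, 300.0]
  ang 0.9 tip [140.0, 329.0]
[(110, 199), (118, 199), (126, 199), (134, 196), (142, 25), (150, 25), (158, 23), (166, 25), (174, 26), (182, 28), (190, 31), (198, 33), (206, 35), (214, 32), (222, 21), (230, 18), (238, 21), (246, 21), (254, 24), (262, 24), (270, 24), (278, 24), (286, 23), (294, 26)]
left edge [(140, 141), (152, 138), (164, 132), (176, 129), (188, 128), (200, 128), (212, 127), (224, 136), (236, 143), (248, 144)]
w4 slot rear [203.0, 119.0] axis [215.0, 206.0]
  ang 0 tip [109.0, 185.0]
  ang 0.225 tip [108.0, 228.0]
  ang 0.45 tip [109.0, 269.0]
  ang 0.675 tip [113.0, 306.0]
  ang 0.9 tip [119.0, 337.0]
[(110, 204), (118, 202), (126, 121), (134, 25), (142, 25), (150, 24), (158, 24), (166, 26), (174, 26), (182, 25), (190, 25), (198, 17), (206, 16), (214, 18), (222, 18), (230, 23), (238, 26), (246, 28), (254, 28), (262, 28), (270, 28), (278, 27), (286, 28), (294, 28)]
left edge [(140, 119), (152, 120), (164, 120), (176, 122), (188, 123), (200, 123), (212, 123), (224, 110), (236, 106), (248, 107)]
```

In w4 the blade stood about upright (protrusion from row 224, tip around 250), so it hadn't quite snapped over and fell back. I'll press again, slightly deeper, checking force and lever edge.

```bash
cat > lev.py <<'E'
from h import *
d=cams.snapshot('wrist'); X=np.array([.987,-.161,0]);Y=np.array([.161,.987,0]);O=np.array([.502,-.2865,.080])
g=d['frame'].max(2)
# upper end of the blade's left protrusion beyond the slot edge, in mm along rcd x at slot height
out=[]
for x in np.arange(.016,-.0225,-.002):
    l=[cv2.getRectSubPix(g,(1,1),tuple(map(float,proj(d,O+x*X+y*Y+[0,0,.005]))))[0,0] for y in np.arange(.034,.0,-.0005)]
    l=np.array(l); i=np.argmax(l<90); out.append((round(x*1000),round(34-.5*int(i),1),int(l[34:38].mean())))
print('x mm, left dark edge y mm, brightness at lever middle'); print(out)
E
python3 drive.py '0.027 0 0 0 0 0 0;0 0.033 0 0 0 0 0;0 0 0 0 0 0 0;0 0 0.020 0 0 0 0;0 0 0.008 0 0 0 0;0 0 0 0 0 0 0;0 0 0.001 0 0 0 0;0 0 0.001 0 0 0 0;0 0 0 0 0 0 0'; python3 drive.py '0 0 0.0006 0 0 0 0;0 0 0 0 0 0 0'; python3 lev.py
```

```text
time: 7.28
ee_pos: [0.4893, -0.3015, 0.0872]
eef_rot: [[0.987, -0.161, -0.001], [-0.161, -0.987, 0.001], [-0.001, -0.0, -1.0]]
force: [-0.8, 1.9, 3.5]
finger_gap: 0.0006
grasp_force: 1.5
time: 7.52
ee_pos: [0.4896, -0.3018, 0.0866]
eef_rot: [[0.987, -0.161, 0.0], [-0.161, -0.987, 0.0], [0.0, -0.0, -1.0]]
force: [-1.8, 1.2, 3.3]
finger_gap: 0.0006
grasp_force: 1.2
x mm, left dark edge y mm, brightness at lever middle
[(16, 34.0, 203), (14, 34.0, 200), (12, 27.0, 25), (10, 27.0, 25), (8, 27.0, 25), (6, 27.0, 27), (4, 27.0, 26), (2, 27.0, 19), (0, 27.0, 20), (-2, 28.0, 19), (-4, 29.5, 26), (-6, 33.5, 30), (-8, 34.0, 30), (-10, 34.0, 29), (-12, 34.0, 29), (-14, 34.0, 26), (-16, 34.0, 29), (-18, 34.0, 28), (-20, 34.0, 26), (-22, 34.0, 35)]
```

```bash
python3 drive.py '0 0 0.0004 0 0 0 0;0 0 0 0 0 0 0;0 0 0 0 0 0 0'; python3 lev.py
```

```text
time: 7.95
ee_pos: [0.4897, -0.302, 0.0863]
eef_rot: [[0.987, -0.162, 0.0], [-0.162, -0.987, -0.0], [0.0, -0.0, -1.0]]
force: [0.1, 1.8, 2.3]
finger_gap: 0.0005
grasp_force: 1.3
x mm, left dark edge y mm, brightness at lever middle
[(16, 34.0, 203), (14, 34.0, 195), (12, 27.0, 24), (10, 27.0, 25), (8, 27.0, 27), (6, 27.0, 28), (4, 27.0, 26), (2, 27.0, 35), (0, 27.0, 21), (-2, 27.0, 18), (-4, 27.0, 23), (-6, 33.5, 28), (-8, 34.0, 27), (-10, 34.0, 30), (-12, 34.0, 26), (-14, 34.0, 28), (-16, 34.0, 27), (-18, 34.0, 27), (-20, 34.0, 28), (-22, 34.0, 36)]
```

The blade's protrusion is gone from the visible part, so the lever moved further. I add a hair more, then let go and inspect.

```bash
python3 drive.py '0 0 0.0004 0 0 0 0;0 0 0 0 0 0 0'; python3 drive.py '0 0 -0.010 0 0 0 0;0 0 -0.020 0 0 0 0;0 0 0 0 0 0 0;-0.027 0 0 0 0 0 0;0 0 0 0 0 0 0;0 0 0 0 0 0 0'; python3 lev.py; python3 - <<'E'
from h import *
d=cams.snapshot('wrist'); p=proj(d,[.495,-.28,.09]).astype(int)
f=cv2.convertScaleAbs(d['frame'][p[1]-60:p[1]+60,p[0]-80:p[0]+80],alpha=2,beta=10); cv2.imwrite('pics/w7.png',cv2.resize(f,None,fx=4,fy=4)[:,:,::-1])
E
```

```text
time: 8.25
ee_pos: [0.4897, -0.3021, 0.0861]
eef_rot: [[0.987, -0.162, 0.0], [-0.162, -0.987, -0.0], [0.0, 0.0, -1.0]]
force: [-1.9, 3.1, 7.1]
finger_gap: 0.0005
grasp_force: 3.9
time: 9.0
ee_pos: [0.4634, -0.2979, 0.116]
eef_rot: [[0.987, -0.162, 0.001], [-0.162, -0.987, -0.0], [0.001, 0.0, -1.0]]
force: [1.2, 0.5, -0.6]
finger_gap: 0.0004
grasp_force: 0.0
x mm, left dark edge y mm, brightness at lever middle
[(16, 34.0, 250), (14, 34.0, 248), (12, 26.5, 75), (10, 26.5, 72), (8, 26.5, 72), (6, 27.0, 71), (4, 26.5, 54), (2, 26.5, 60), (0, 26.5, 39), (-2, 27.0, 21), (-4, 27.0, 16), (-6, 27.5, 16), (-8, 28.5, 16), (-10, 29.0, 29), (-12, 28.5, 18), (-14, 28.5, 14), (-16, 28.0, 37), (-18, 34.0, 174), (-20, 34.0, 174), (-22, 34.0, 50)]
```

The lever is now tripped and stays so after release: dark down to x = -16 mm and protruding from -6 to -16. I move in front of it, descend, and begin pushing.

```bash
python3 drive.py '0 -0.033 0 0 0 0 0;0 0 0 0 0 0 0;0 0 0.015 0 0 0 0;0 0 0.009 0 0 0 0;0 0 0 0 0 0 0;0 0 0 0 0 0 0'; python3 lev.py
```

```text
time: 9.85
ee_pos: [0.4682, -0.2653, 0.0917]
eef_rot: [[0.987, -0.162, -0.0], [-0.162, -0.987, 0.0], [-0.0, -0.0, -1.0]]
force: [-0.2, -0.6, 0.8]
finger_gap: 0.0004
grasp_force: 0.0
x mm, left dark edge y mm, brightness at lever middle
[(16, 34.0, 249), (14, 34.0, 249), (12, 27.0, 58), (10, 27.0, 58), (8, 27.0, 56), (6, 27.0, 55), (4, 27.0, 46), (2, 27.0, 54), (0, 27.0, 28), (-2, 27.0, 18), (-4, 27.0, 17), (-6, 27.0, 17), (-8, 27.0, 18), (-10, 27.5, 24), (-12, 27.5, 18), (-14, 26.5, 18), (-16, 26.0, 16), (-18, 34.0, 171), (-20, 34.0, 170), (-22, 34.0, 51)]
```

```bash
python3 drive.py '0.005 0 0 0 0 0 0;0.003 0 0 0 0 0 0;0 0 0 0 0 0 0'; python3 drive.py '0.003 0 0 0 0 0 0;0.003 0 0 0 0 0 0;0 0 0 0 0 0 0'; python3 lev.py
```

```text
time: 10.28
ee_pos: [0.4763, -0.2664, 0.0919]
eef_rot: [[0.987, -0.161, -0.0], [-0.161, -0.987, -0.0], [-0.0, 0.0, -1.0]]
force: [-1.3, 0.1, 1.1]
finger_gap: 0.0004
grasp_force: 0.9
time: 10.65
ee_pos: [0.4826, -0.2675, 0.0919]
eef_rot: [[0.987, -0.161, 0.001], [-0.161, -0.987, -0.0], [0.001, 0.0, -1.0]]
force: [0.2, 0.7, 0.3]
finger_gap: 0.0006
grasp_force: 0.0
x mm, left dark edge y mm, brightness at lever middle
[(16, 34.0, 251), (14, 34.0, 206), (12, 27.0, 25), (10, 27.0, 25), (8, 27.5, 25), (6, 27.5, 22), (4, 27.0, 20), (2, 27.0, 16), (0, 27.0, 21), (-2, 27.5, 24), (-4, 27.5, 23), (-6, 27.0, 18), (-8, 27.0, 18), (-10, 27.0, 21), (-12, 27.0, 29), (-14, 28.0, 93), (-16, 29.0, 92), (-18, 29.5, 92), (-20, 34.0, 92), (-22, 34.0, 30)]
```

The force fell away, so it seems to have snapped over. I push a little further for certainty, then back off and rise.

```bash
python3 drive.py '0.004 0 0 0 0 0 0;0.002 0 0 0 0 0 0;0 0 0 0 0 0 0'; python3 drive.py '-0.01 0 0 0 0 0 0;-0.01 0 0 0 0 0 0;0 0 -0.03 0 0 0 0;0 0 -0.04 0 0 0 0;0 0 0 0 0 0 0;0 0 0 0 0 0 0'; python3 lev.py; python3 - <<'E'
from h import *
d=cams.snapshot('wrist'); f=cv2.convertScaleAbs(d['frame'][140:260,0:370],alpha=2,beta=10); cv2.imwrite('pics/w8.png',cv2.resize(f,None,fx=2.1,fy=2.1)[:,:,::-1])
E
```

```text
time: 11.08
ee_pos: [0.4883, -0.2684, 0.0919]
eef_rot: [[0.987, -0.161, 0.0], [-0.161, -0.987, -0.0], [0.0, 0.0, -1.0]]
force: [-0.3, -0.2, -0.1]
finger_gap: 0.0007
grasp_force: 0.0
time: 11.82
ee_pos: [0.4675, -0.2648, 0.1613]
eef_rot: [[0.987, -0.162, -0.0], [-0.162, -0.987, 0.0], [-0.0, -0.0, -1.0]]
force: [-0.0, -0.5, -1.5]
finger_gap: 0.0003
grasp_force: 0.0
x mm, left dark edge y mm, brightness at lever middle
[(16, 34.0, 253), (14, 34.0, 230), (12, 26.5, 29), (10, 27.0, 40), (8, 26.5, 44), (6, 27.0, 46), (4, 26.5, 34), (2, 26.5, 23), (0, 26.5, 34), (-2, 26.5, 42), (-4, 26.5, 65), (-6, 27.0, 72), (-8, 27.0, 44), (-10, 27.0, 39), (-12, 27.0, 71), (-14, 34.0, 233), (-16, 34.0, 233), (-18, 34.0, 233), (-20, 34.0, 232), (-22, 34.0, 81)]
```

View pics/w8.png

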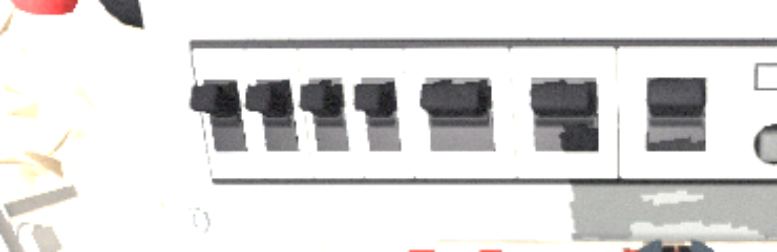

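The picture shows the RCD lever at (677,97) on again. All six breaker levers, at (215–565, 98), are still on, and the fingers are clear. I hand in the job.

```bash
python3 -c "
from rig import r, cams, sensors
print(r.close_job())"
```

```text
the job is handed in; nothing more can be done
None
```

The RCD tripped on the second press (the first stopped just short of the snap-over), the button was released, the lever pushed back to on, and the arm withdrawn; the last wrist picture shows all six breaker levers still on, and the job is handed in.

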